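Oil, unlock and pull the hand press, and hold it shut

TASK

Close the little hand press on the blank in its die: first press the lubricator's plunger head fully down to its stop for a moment and let it spring back up, then flip the safety catch right over away from the lever, and only then pull the lever towards you as far as it goes. Finish while still holding the lever down at its stop with the gripper (it springs back if let go); do not force the lever against the locked catch, and leave the other things on the bench where they are.

Things in the scene. Friction and masses are not known exactly. Their poses are not given: they have to be found in the camera images.
- press: Grey hand-lever press bolted to the bench. Base plate 190 (x) x 290 (y) x 12 mm; origin at the centre of its underside, z up; its own -x side is its front, roughly facing the robot, +y is left as seen by the robot. Two grey cheeks at the centre (x -25 to 63, y -28 to 28 mm, top 120 mm) carry the lever; under its hinge a steel ram stands over a die with a brass blank.
- lever_hinge (a point): Middle of the lever's hinge, 100 mm above the bench over the press's origin; the hinge axis runs along the press's y.
- lever_grip (a point): Middle of the lever's handle, a level black round bar 74 mm long, 16 mm thick, that sticks out sideways from the top of the lever's 12 mm steel shank to the right (the press's -y, 13 to 87 mm from the shank; this point 50 mm), 150 mm from the hinge axis. 238 mm above the bench at rest, 250 at the top of its arc, 224 at the end of the pull. Being round, it can turn between the fingers.
- press_lever (a joint): Lever angle in rad: 0 = at rest, leaning 0.4 rad back, away from the robot (to the press's +x); pulled over the top towards the robot (the press's -x) it reaches its stop at 1.0, leaning 0.6 rad forward. A spring pulls it back with 2 to 3 N at the handle at rest, 6 to 7 N at the stop, so it goes back when let go. With the catch locked it stops at 0.05 to 0.1.
- catch_shaft (a point): Point on the safety catch's shaft at the middle of the tab, 150 mm above the bench, in the press's frame at x -37, y 50 mm. The shaft runs along the press's x through a grey bracket left of the lever (x -22 to -4, y 26 to 64 mm, top 163 mm). A steel cross bar on the shaft, behind the bracket, lies in front of a block on the lever's shank and stops it until the catch is flipped.
- catch_tab (a point): Middle of the free end of the catch's thumb tab, a dark steel tab that stands up from the shaft in front of the bracket (on the robot's side): 22 mm wide along the press's x (x -48 to -26 mm in its frame), 7 mm thick, its end 66 mm from the shaft.
- safety_catch (a joint): Catch angle in rad: 0 = locked (tab leans 0.5 rad inwards, towards the lever, to the press's -y), 1.1 = flipped right over to its stop (tab leans 0.6 rad outwards, to the press's +y; the cross bar is lifted beside the lever's path). Starts between 0 and 0.1, moves with about 1 N sideways at the tab, stays where it is left.
- plunger_top (a point): Centre of the top of the lubricator's plunger head: a black mushroom-shaped head 34 mm across on a round aluminium tank 45 mm across, bolted on the base plate 115 mm left or right of the lever (either way; on the other side is a low wooden block, 82 mm high, with three steel dies, nothing to press). Top 128.5 mm above the bench while up.
- plunger (a joint): Plunger travel in m: 0 = up, 0.014 = fully down on its stop. It takes about 4 N to start and 9 N to reach the stop, straight down, and springs back up by itself.
- ring_clamp_mid (a point): Bystander: wooden ring clamp, a brown lying spindle 134 mm long, 27 mm thick; point at its centre. Loose on the bench beside the press; to be left where it is.
- pumice_mid (a point): Bystander: small white pumice block 27x35x16 mm; point at its centre. Loose on the bench beside the press; to be left where it is.
- flux_pot_mid (a point): Bystander: small round open pot, 45 mm across, 31 mm high; point at its centre. Loose on the bench beside the press; to be left where it is.
- bench_block_mid (a point): Bystander: flat dark steel block 58x64x18 mm; point at its centre. Loose on the bench beside the press; to be left where it is.
- solder_coil_mid (a point): Bystander: flat coil of solder wire, 44 mm across, 5 mm high; point at its centre. Loose on the bench beside the press; to be left where it is.
- carving_wax_mid (a point): Bystander: block of carving wax 28x72x14 mm; point at its centre. Loose on the bench beside the press; to be left where it is.

How it is judged:
By the outcome, as a careful person would: the job done as asked, in the order asked, and still so for the second after the job is handed in, while the arm keeps its last pose, push and grip.
It also fails if it takes over 56 s, if anything falls off the work surface, if the arm or the gripper's body presses on something with over 40 N, if the wrist force passes 120 N, or if a joint passes its speed limit or range.

ROBOT

A 7-joint arm with a two-finger parallel gripper is mounted at the origin on a cart in front of the work surface, level with it; the furniture and walls round the work are solid. World frame = base frame: x ahead of the robot, y to its left, z up, the work surface at z = 0. Lengths are in mm, angles in degrees, forces in N, time in s.
With the tool pointing down it reaches from about 400 to 850 mm from the base axis. Payload 10.4 kg.
Tool frame: the origin (TCP) lies at the very end of the fingers, on their centre line; the grasp point (between the pads) lies 19 mm behind it; z points along the fingers, y is the line along which they close (so a half turn about z gives the same grasp; the last joint's range is limited). The gripper opens to 87 mm and grips with 3 to 60 N. Pads are 19 mm wide; open, the fingers measure 117 mm over their backs; the gripper's body (75 mm by 190 mm) begins 51 mm behind the grasp point.
Start: joints at [75.768, 19.034, -3.707, 83.658, 1.238, 77.344, -5.071], TCP at [139.949, -609.152, 222.576] pointing down, gripper open.
Joint ranges: [-148.97, 148.97], [-28.65, 121.19], [-84.17, 76.75], [9.2, 138.47], [-72.65, 252.65], [3.7, 117.97], [-149.18, 149.18]. Speed limits (degrees/s): [127.2, 127.2, 159.86, 159.86, 180, 180, 180].

INTERFACE

Orientations are given as [roll, pitch, yaw] about the fixed x, y, z axes, in that order (R = Rz(yaw) Ry(pitch) Rx(roll)).
In Python, from plant import status, vision, job gives the robot as it stands.
- The arm moves only by the tool jog_arm, never from a script. Its argument "rows" is a list of rows, each a list of 3 entries, a list of its own where there are three numbers: the opening in per cent of the stroke, from 0 (shut) to 100 (fully open), then the shift along the tool's x, y, z in m, then the turn, a rotation vector about the tool's x, y, z in rad. In form: [[hand, [x, y, z], [ax, ay, az]], ...]. A call has exactly 10 rows; each row shifts and turns the commanded pose from where the row before left it, along the tool's axes as they then stand; what a row does not reach is not made up. A row lasts 1/12 s, in which the tool goes at most 41.7 mm and 7.16 degrees, less where a joint would pass 70% of its speed; a pose out of reach is approached as far as the arm can. A call with a gripper value outside its range is refused whole. The fingers move at their own pace and stop on an object; "force" is the grip in N (left out, the last holds). Time passes only in rows, so rows that do not move let the fingers close, or fill a call up. It gives the time, the measured TCP pose, the force, the opening and the grip force at its end, in the units of the state.
- status.read_state(): the state, without advancing time (a new reading comes with each control period).
- vision.capture(name): name is "scene" or "top" or "wrist"; returns a dict with "pixels" (480x640x3 uint8, red, green, blue), "fx", "fy", "cx", "cy" (pixels), "xyz" and "attitude" of the camera in the world; the wrist camera has in their place "mount" (4x4, takes a point from camera to tool coordinates, whose origin is the TCP and whose axes are the flange's). Camera axes: x right, y down, z forward; pixel columns grow to the right and rows downward; lengths in mm; the calibration is good to about 2 mm. A picture is of the moment at which its call begins: read the wrist's pose just before it. There is no depth.
- job.job_done(): hands the job in; it is judged then, once.
The state is a dict: "time_s": time; "joints": joint angles; "dq": joint speeds; "joint_efforts": joint torques, N m; "tcp_pos": TCP position; "tcp_rot": TCP orientation; "contact_force": force on the tool from outside, world axes, zero at the start; "wrist_torque": the same for the moment, N m; "finger_gap": opening from 0.0 (shut) to 1.0 (fully open); "gripper_force": force on a finger pad.
Only numpy, scipy, OpenCV 4.12 (cv2) and the standard library are available. Lean on these libraries where they do the work, as an engineer would, in place of code of your own. Each camera call takes 0.05 s, during which the arm holds its last target. There are 200 camera calls.

## Working session

There is one attempt and no reset: what is moved stays moved. The work goes in short steps, Python scripts to look and compute and a tool call to move; the robot and the scene stay as the last step left them, time stands still between calls to the robot, and variables do not carry over. Pictures are saved under pics/ and viewed, at most 10 in all, crops included, and the job is handed in when it is done.

Besides the shell and the picture viewer there is one more tool, called after "Emit:" by a JSON object that holds its "name" and its "arguments", one argument or row to a line. jog_arm: Moves the arm, as the interface text tells. Its arguments: {"type":"object","properties":{"rows":{"type":"array","items":{"type":"array"}},"force":{"type":"number"}},"required":["rows"]}

```bash
mkdir -p pics; ls; python3 - <<'E'
from plant import status, vision
import cv2,numpy as np,pickle
print(status.read_state())
d={}
for n in("scene","top"):
    c=vision.capture(n); d[n]=c
    cv2.imwrite(f"pics/{n}0.png",c["pixels"][:,:,::-1]); print(n,{k:v for k,v in c.items() if k!="pixels"})
pickle.dump(d,open("c0.pkl","wb"))
E
```

```text
pics
{'time_s': 0.0, 'joints': array([75.76674112, 19.07267414, -3.70733861, 83.70530333,  1.23708156,
       77.34430842, -5.06971309]), 'dq': array([ 0.11390089, -0.01139383, -0.05568998, -0.0707122 , -0.007676  ,
       -0.0529526 ,  0.02233119]), 'joint_efforts': array([-7.08569914e-04, -6.23262906e+01,  2.42872996e-02, -3.89899814e+01,
       -6.12156163e-02,  3.97146447e-02,  9.48842080e-05]), 'tcp_pos': array([ 139.85197059, -608.75215255,  221.75218448]), 'tcp_rot': array([-1.79917607e+02,  3.24230181e-03,  1.29407064e+01]), 'contact_force': array([0.99317198, 0.27047432, 0.48658253]), 'wrist_torque': array([-0.01801972, -0.03325578, -0.02285302]), 'gripper_force': 0.0, 'finger_gap': 1.0008478889613235}
scene {'fx': 594.6979020762025, 'fy': 594.6979020762025, 'cx': 321.57133563878676, 'cy': 240.28183024431826, 'xyz': array([-179.96914169,  619.10379798,  905.95150091]), 'attitude': array([-128.18952407,    0.74022248, -133.51584241])}
top {'fx': 497.8871602147958, 'fy': 497.8871602147958, 'cx': 321.0040417382366, 'cy': 228.32751173765575, 'xyz': array([ 329.80604922,  -27.017379  , 1062.80029466]), 'attitude': array([-169.26439284,    0.35526869,  -89.78470629])}
```

View pics/scene0.png

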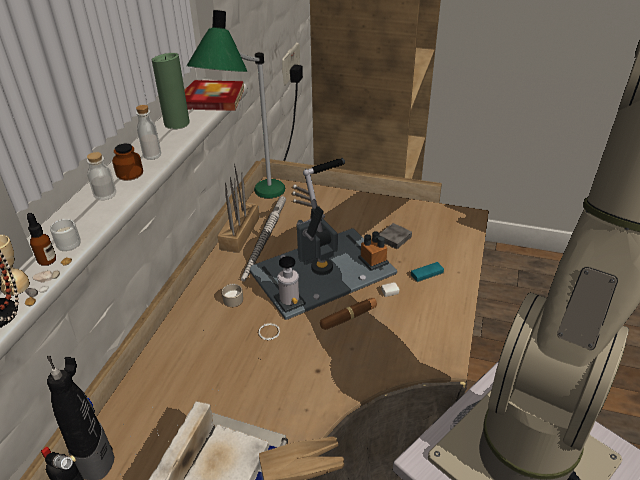

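View pics/top0.png

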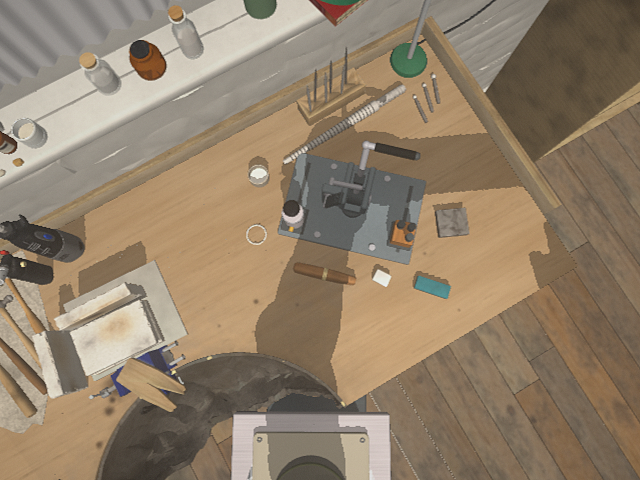

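The lubricator is on the left: top view (292,209), scene view (288,262). The lever handle runs from about (369,147) to (419,156) in the top view. I'll zoom in for exact pixels.

```bash
python3 - <<'E'
import cv2,numpy as np,pickle
d=pickle.load(open("c0.pkl","rb"))
t=d["top"]["pixels"][135:270,270:440,::-1]; s=d["scene"]["pixels"][150:320,240:400,::-1]
cv2.imwrite("pics/t1.png",cv2.resize(t,None,fx=4,fy=4,interpolation=cv2.INTER_CUBIC))
cv2.imwrite("pics/s1.png",cv2.resize(s,None,fx=3.5,fy=3.5,interpolation=cv2.INTER_CUBIC))
E
```

```text
(no output)
```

View pics/t1.png

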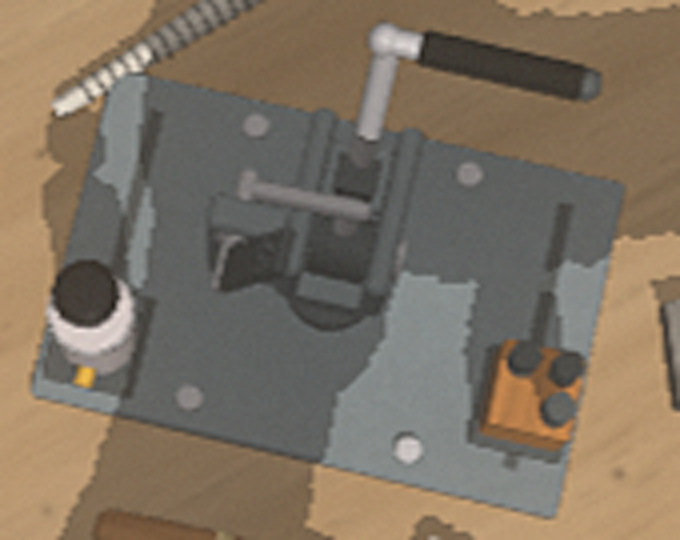

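View pics/s1.png

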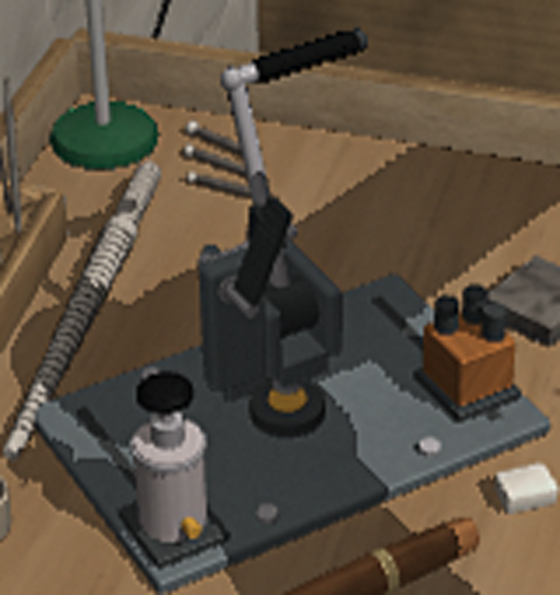

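Top crop: plate corners at (138,72), (625,183), (555,518), (33,397), plunger head centre (86,293), and black handle from (422,48) to (600,86). Scene crop: plunger head at (165,392), and handle from (258,70) to (365,39).

```bash
cat > h.py <<'E'
import numpy as np,pickle
from scipy.spatial.transform import Rotation as R
def RR(a): return R.from_euler('xyz',a,degrees=True)
def ray(c,px): return RR(c["attitude"]).apply([(px[0]-c["cx"])/c["fx"],(px[1]-c["cy"])/c["fy"],1])
def onz(c,px,z):
    v=ray(c,px); return c["xyz"]+v*(z-c["xyz"][2])/v[2]
def proj(c,P):
    q=RR(c["attitude"]).inv().apply(np.atleast_2d(P)-c["xyz"]); return q[:,:2]/q[:,2:]*[c["fx"],c["fy"]]+[c["cx"],c["cy"]]
E
python3 - <<'E'
from h import *
from scipy.optimize import least_squares
d=pickle.load(open("c0.pkl","rb")); T,S=d["top"],d["scene"]
t=lambda x,y:(x/4+270-.4,y/4+135-.4); s=lambda x,y:(x/3.5+240-.4,y/3.5+150-.4)
hx=150*np.sin(.4)
M=[(T,t(138,72),(95,145,12)),(T,t(625,183),(95,-145,12)),(T,t(555,518),(-95,-145,12)),(T,t(33,397),(-95,145,12)),
(T,t(600,86),(hx,-87,238)),(S,s(365,39),(hx,-87,238)),
(S,s(548,428),(-95,-145,12)),(S,s(398,274),(95,-145,12)),(S,s(37,403),(95,145,12))]
def W(p,P): return R.from_euler('z',p[2]).apply(P)+[p[0],p[1],0]
f=lambda p:np.concatenate([proj(c,W(p,P))[0]-q for c,q,P in M])
r=least_squares(f,[600,-60,-.2]); p=r.x; print(p[:2],np.degrees(p[2])); print(r.fun.reshape(-1,2).round(1))
# plunger
for c,q in((T,t(86,293)),(S,s(165,391))): 
    P=onz(c,q,128.5); print("pl",P,R.from_euler('z',-p[2]).apply(P-[p[0],p[1],0]))
for n,P in dict(grip=(hx,-50,238),tab=(-37,50-66*np.sin(.5),150+66*np.cos(.5)),shaft=(-37,50,150),hend=(hx,-87,238),hinge=(0,0,100)).items(): print(n,W(p,P).round(1),(proj(T,W(p,P))[0]-(269.6,134.6))*4,(proj(S,W(p,P))[0]-(239.6,149.6))*3.5)
for n,q,z in(("clamp",(324,273),13),("pot",(258,174),25)): print(n,onz(T,q,z))
E
```

```text
[577.05531934 -89.80362628] -13.913390802103578
[[-4.4 -2. ]
 [ 2.3  0.8]
 [ 1.3  1.1]
 [-0.4 -1.4]
 [-1.9  0.6]
 [-0.3 -0.3]
 [ 3.1 -2.5]
 [ 1.6 -1.5]
 [-1.4 -0.1]]
pl [546.91370141  37.18078753 128.5       ] [-59.79129744 116.01103064 128.5       ]
pl [543.18265018  43.64243097 128.5       ] [-64.96661465 121.3859419  128.5       ]
grip [ 621.7 -152.4  238. ] [508.94170674  68.62009034] [312.90338668  53.83001783]
tab [545.6 -63.1 207.9] [301.09341902 255.75930029] [294.04585719 202.41466744]
shaft [553.2 -32.4 150. ] [230.77744746 270.05893979] [248.91620136 297.8668403 ]
hend [ 612.8 -188.3  238. ] [592.51035725  88.35109591] [364.06842139  38.09201278]
hinge [577.1 -89.8 100. ] [345.57631411 247.53537391] [292.04673521 305.13462096]
clamp [432.89422745 -26.44253525  13.        ]
pot [646.08277967 117.21317273  25.        ]
```

```bash
python3 - <<'E'
from h import *
from scipy.optimize import least_squares
d=pickle.load(open("c0.pkl","rb")); T,S=d["top"],d["scene"]
t=lambda x,y:(x/4+270-.4,y/4+135-.4); s=lambda x,y:(x/3.5+240-.4,y/3.5+150-.4)
hx=150*np.sin(.4)
M=[(T,t(110,70),(95,145,12)),(T,t(625,183),(95,-145,12)),(T,t(556,516),(-95,-145,12)),(T,t(33,395),(-95,145,12)),
(T,t(600,86),(hx,-87,238)),(S,s(365,39),(hx,-87,238)),(S,s(550,422),(-95,-145,12)),
(S,s(398,274),(95,-145,12)),(S,s(37,403),(95,145,12))]
def W(p,P): return R.from_euler('z',p[2]).apply(P)+[p[0],p[1],0]
f=lambda p:np.concatenate([proj(c,W(p,P))[0]-q for c,q,P in M])
r=least_squares(f,[600,-60,-.2],loss='soft_l1'); p=r.x; print(p[:2],np.degrees(p[2])); print(f(p).reshape(-1,2).round(1))
for c,q in((T,t(86,293)),(S,s(165,391))): 
    P=onz(c,q,128.5); print("pl",P,R.from_euler('z',-p[2]).apply(P-[p[0],p[1],0]))
for n,P in dict(grip=(hx,-50,238),tab=(-37,50-66*np.sin(.5),150+66*np.cos(.5)),shaft=(-48,50,150),hend=(hx,-87,238),hinge=(0,0,100)).items(): print(n,W(p,P).round(1),(proj(T,W(p,P))[0]-(269.6,134.6))*4,(proj(S,W(p,P))[0]-(239.6,149.6))*3.5)
for a,b,n in((t(510,66),s(310,54),"handle"),(t(86,293),s(165,391),"pl"),(t(255,250),s(270,205),"tab")):
    A=ray(T,a);B=ray(S,b);k=np.linalg.lstsq(np.c_[A,-B],S["xyz"]-T["xyz"],rcond=None)[0]
    print(n,T["xyz"]+k[0]*A,S["xyz"]+k[1]*B)
E
```

```text
[576.79555485 -87.83120633] -13.23485404080564
[[ 1.  -0.8]
 [ 1.   0.1]
 [ 0.8  1.1]
 [-1.1  0.1]
 [-3.3  0.1]
 [-1.3 -0. ]
 [ 2.  -0.9]
 [ 0.4 -1.3]
 [-2.1  0.9]]
pl [546.91370141  37.18078753 128.5       ] [-57.70881587 114.85040855 128.5       ]
pl [543.18265018  43.64243097 128.5       ] [-62.82011819 120.2862312  128.5       ]
grip [ 622.2 -149.9  238. ] [503.132447    67.56007518] [309.45180605  55.02609147]
tab [545.  -61.5 207.9] [297.4826453  257.01364718] [292.7432849  203.92399661]
shaft [541.5 -28.2 150. ] [221.79973939 294.13629293] [257.0561595  309.51259523]
hend [ 613.7 -185.9  238. ] [586.88450044  86.34647016] [360.32926395  38.95427615]
hinge [576.8 -87.8 100. ] [341.61762984 248.03345397] [290.0665135  306.66014201]
handle [ 623.41965178 -153.08308069  236.6055079 ] [ 624.28953231 -152.34691788  236.80231848]
pl [548.58275639  37.67432273 121.31739477] [549.59027985  38.54344156 121.611237  ]
tab [545.98492022 -42.57464824 216.32662359] [544.9265679  -43.46822284 216.07275648]
```

Press pose is about (577, -88), yaw -13.2°. The plunger is at about (546, 38), on the press's left. The tab end sits near (545, -56, 209). Moving towards the plunger now with the fingers shut.

Emit:
{"name": "jog_arm", "arguments": {
  "rows": [
    [0, [0.027, -0.027, -0.002], [0, 0, 0]],
    [0, [0.027, -0.027, -0.002], [0, 0, 0]],
    [0, [0.027, -0.027, -0.002], [0, 0, 0]],
    [0, [0.027, -0.027, -0.002], [0, 0, 0]],
    [0, [0.027, -0.027, -0.002], [0, 0, 0]],
    [0, [0.027, -0.027, -0.002], [0, 0, 0]],
    [0, [0.027, -0.027, -0.002], [0, 0, 0]],
    [0, [0.027, -0.027, -0.002], [0, 0, 0]],
    [0, [0.027, -0.027, -0.002], [0, 0, 0]],
    [0, [0.027, -0.027, -0.002], [0, 0, 0]]
  ],
  "force": 30
}}

```text
time_s: 0.93
tcp_pos: [343.1, -283.7, 242.5]
tcp_rot: [180.0, 0.0, 12.9]
contact_force: [1.1, -0.7, 0.0]
finger_gap: 0.322
gripper_force: 0.0
```

Emit:
{"name": "jog_arm", "arguments": {
  "rows": [
    [0, [0.027, -0.027, 0], [0, 0, 0]],
    [0, [0.027, -0.027, 0], [0, 0, 0]],
    [0, [0.027, -0.027, 0], [0, 0, 0]],
    [0, [0.027, -0.027, 0], [0, 0, 0]],
    [0, [0.027, -0.027, 0], [0, 0, 0]],
    [0, [0.027, -0.027, 0], [0, 0, 0]],
    [0, [0.027, -0.027, 0], [0, 0, 0]],
    [0, [0.027, -0.027, 0], [0, 0, 0]],
    [0, [0.027, -0.027, 0], [0, 0, 0]],
    [0, [0.027, -0.027, 0], [0, 0, 0]]
  ]
}}

```text
time_s: 1.77
tcp_pos: [545.9, 39.5, 242.4]
tcp_rot: [180.0, 0.0, 12.9]
contact_force: [0.7, -0.3, 0.2]
finger_gap: 0.003
gripper_force: 0.0
```

Emit:
{"name": "jog_arm", "arguments": {
  "rows": [
    [0, [0, 0, 0.005], [0, 0, -0.1115]],
    [0, [0, 0, 0.005], [0, 0, -0.1115]],
    [0, [0, 0, 0.005], [0, 0, -0.1115]],
    [0, [0, 0, 0.005], [0, 0, -0.1115]],
    [0, [0, 0, 0.005], [0, 0, -0.1115]],
    [0, [0, 0, 0.005], [0, 0, -0.1115]],
    [0, [0, 0, 0.005], [0, 0, -0.1115]],
    [0, [0, 0, 0.005], [0, 0, -0.1115]],
    [0, [0, 0, 0.005], [0, 0, -0.1115]],
    [0, [0, 0, 0.005], [0, 0, -0.1115]]
  ]
}}

```text
time_s: 2.6
tcp_pos: [545.1, 37.9, 192.0]
tcp_rot: [-180.0, 0.0, 77.1]
contact_force: [0.2, 0.4, 0.0]
finger_gap: 0.003
gripper_force: 0.0
```

```bash
python3 - <<'E'
from plant import status, vision
import cv2,pickle
s=status.read_state(); print(s["time_s"],s["tcp_pos"],s["tcp_rot"],s["joints"],s["contact_force"])
c=vision.capture("wrist"); pickle.dump((s,c),open("w1.pkl","wb")); print({k:v for k,v in c.items() if k!="pixels"})
cv2.imwrite("pics/w1.png",c["pixels"][:,:,::-1])
E
```

```text
2.6 [545.085021    37.94241559 191.96894859] [-1.79965938e+02  1.40131368e-02  7.71369753e+01] [ 35.60195224  17.20651133 -52.13966329  95.99744286  14.07536896
  73.75411058 -32.14389252] [0.1854213  0.4083959  0.04299519]
{'fx': 346.32257490046885, 'fy': 346.32257490046885, 'cx': 313.94608467947666, 'cy': 235.7089826917383, 'mount': array([[ 6.46981403e-05, -9.63924883e-01, -2.66174410e-01,
         7.40169605e+01],
       [ 9.99999706e-01,  2.65672115e-04, -7.19039223e-04,
         2.59026107e-01],
       [ 7.63814917e-04, -2.66174285e-01,  9.63924617e-01,
        -1.60533139e+02],
       [ 0.00000000e+00,  0.00000000e+00,  0.00000000e+00,
         1.00000000e+00]])}
```

View pics/w1.png

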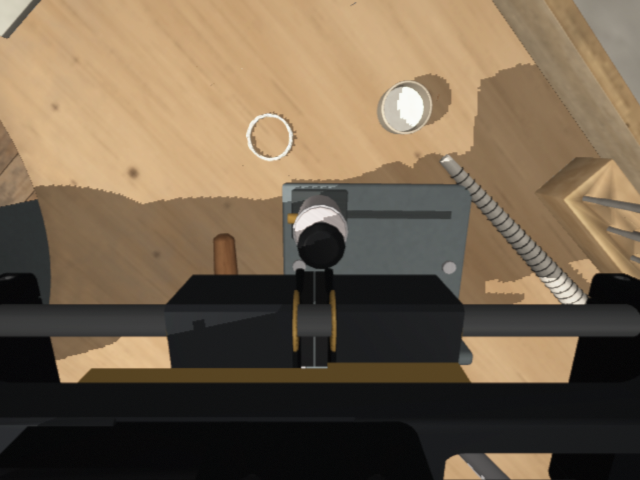

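The plunger head is at (321,244) in the wrist view. The plate edge is level, so the yaw is right. Casting the ray for the exact offset.

```bash
cat >> h.py <<'E'
def wray(s,c,px,z):
    T=np.eye(4);T[:3,:3]=RR(s["tcp_rot"]).as_matrix();T[:3,3]=s["tcp_pos"];T=T@c["mount"]
    v=T[:3,:3]@[(px[0]-c["cx"])/c["fx"],(px[1]-c["cy"])/c["fy"],1]; P=T[:3,3]+v*(z-T[2,3])/v[2]
    return P,RR(s["tcp_rot"]).inv().apply(P-s["tcp_pos"])
E
python3 - <<'E'
from h import *
s,c=pickle.load(open("w1.pkl","rb"))
for z in(122,128.5): print(wray(s,c,(321,244),z))
for q in((284,184),(469,184)): print(wray(s,c,q,12))
E
```

```text
(array([550.88329204,  41.10496781, 122.        ]), array([ 4.39111771,  4.99030762, 69.96492239]))
(array([551.19446134,  43.04964286, 128.5       ]), array([ 6.3546743 ,  4.85687815, 63.46452014]))
(array([523.61398352,  76.17390826,  12.        ]), array([ 32.53618659, -29.3363665 , 179.97846844]))
(array([700.21140364,  35.89038721,  12.        ]), array([ 32.5778752 , 151.79727898, 179.87077587]))
```

Emit:
{"name": "jog_arm", "arguments": {
  "rows": [
    [0, [0.004, 0.0035, 0], [0, 0, 0.004]],
    [0, [0, 0, 0.015], [0, 0, 0]],
    [0, [0, 0, 0.015], [0, 0, 0]],
    [0, [0, 0, 0.015], [0, 0, 0]],
    [0, [0, 0, 0.01], [0, 0, 0]],
    [0, [0, 0, 0.006], [0, 0, 0]],
    [0, [0, 0, 0.006], [0, 0, 0]],
    [0, [0, 0, 0.005], [0, 0, 0]],
    [0, [0, 0, 0.004], [0, 0, 0]],
    [0, [0, 0, 0], [0, 0, 0]]
  ]
}}

```text
time_s: 3.48
tcp_pos: [549.8, 41.3, 116.8]
tcp_rot: [180.0, 0.0, 76.5]
contact_force: [-4.1, -1.4, 7.9]
finger_gap: 0.009
gripper_force: 3.9
```

Emit:
{"name": "jog_arm", "arguments": {
  "rows": [
    [0, [0, 0, 0.001], [0, 0, 0]],
    [0, [0, 0, 0.001], [0, 0, 0]],
    [0, [0, 0, 0.001], [0, 0, 0]],
    [0, [0, 0, 0.001], [0, 0, 0]],
    [0, [0, 0, 0], [0, 0, 0]],
    [0, [0, 0, 0], [0, 0, 0]],
    [0, [0, 0, 0], [0, 0, 0]],
    [0, [0, 0, 0], [0, 0, 0]],
    [0, [0, 0, 0], [0, 0, 0]],
    [0, [0, 0, 0], [0, 0, 0]]
  ]
}}

```text
time_s: 4.32
tcp_pos: [550.0, 41.4, 114.4]
tcp_rot: [179.9, 0.0, 76.5]
contact_force: [-8.7, -1.3, 18.3]
finger_gap: 0.008
gripper_force: 9.0
```

Plunger is on its stop: z 114.4 with 18 N. Rising and moving over to the inner side of the tab.

Emit:
{"name": "jog_arm", "arguments": {
  "rows": [
    [0, [0, 0, -0.015], [0, 0, 0]],
    [0, [0, 0, -0.035], [0, 0, 0]],
    [0, [0, 0, -0.04], [0, 0, 0]],
    [0, [0, 0, -0.04], [0, 0, 0]],
    [0, [-0.026, 0.003, 0], [0, 0, 0]],
    [0, [-0.027, 0.003, 0], [0, 0, 0]],
    [0, [-0.027, 0.003, 0], [0, 0, 0]],
    [0, [-0.027, 0.003, 0], [0, 0, 0]],
    [0, [-0.027, 0.002, 0], [0, 0, 0]],
    [0, [0, 0, 0], [0, 0, 0]]
  ]
}}

```text
time_s: 5.15
tcp_pos: [531.6, -99.0, 242.6]
tcp_rot: [180.0, 0.1, 76.1]
contact_force: [-0.3, -1.9, -0.8]
finger_gap: 0.01
gripper_force: 0.0
```

```bash
python3 - <<'E'
from plant import status, vision
import cv2,pickle
s=status.read_state(); print(s["time_s"],s["tcp_pos"],s["tcp_rot"],s["contact_force"])
d={n:vision.capture(n) for n in("wrist","scene")}; pickle.dump((s,d),open("w2.pkl","wb"))
import numpy as np
a=d["wrist"]["pixels"][:,:,::-1]; b=cv2.resize(d["scene"]["pixels"][150:320,240:400,::-1],None,fx=1.5,fy=1.5)
im=np.zeros((480,800,3),np.uint8); im[:,:560]=a[:,40:600]; im[:255,560:]=b; cv2.imwrite("pics/w2.png",im)
E
```

```text
5.15 [531.61810649 -99.00849064 242.57673497] [1.79966694e+02 1.37021082e-01 7.61033021e+01] [-0.33640877 -1.94415923 -0.82195034]
```

View pics/w2.png

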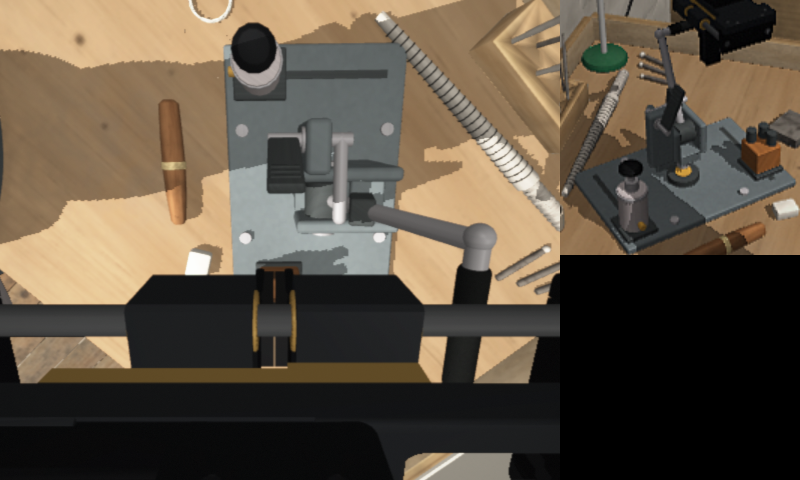

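Wrist view: the tab stands at columns 267–303 of the crop, with its end at row ~190. The lever knob is at (480,237). The plunger is back up in both views.

```bash
python3 - <<'E'
from h import *
s,d=pickle.load(open("w2.pkl","rb")); c=d["wrist"]
for n,q,z in(("tab",(285,188),209),("knob",(480,237),238),("handle",(470,300),238),("pl",(255,47),128.5)): print(n,*[v.round(1) for v in wray(s,c,(q[0]+40,q[1]),z)])
E
```

```text
tab [549.3 -53.8 209. ] [48.2  6.3 33.5]
knob [637.4 -96.6 238. ] [ 27.8 102.1   4.6]
handle [ 629.4 -129.7  238. ] [ -6.3 102.3   4.7]
pl [551.7  38.  128.5] [138.1 -13.5 113.7]
```

Emit:
{"name": "jog_arm", "arguments": {
  "rows": [
    [0, [0, 0, 0.026], [0, 0, 0]],
    [0, [0, 0, 0.026], [0, 0, 0]],
    [0, [0.018, 0.002, 0], [0, 0, 0]],
    [0, [0.009, 0, 0], [0, 0, 0]],
    [0, [0.009, 0, 0], [0, 0, 0]],
    [0, [0.009, 0, 0], [0, 0, 0]],
    [0, [0.009, 0, 0], [0, 0, 0]],
    [0, [0.009, 0, 0], [0, 0, 0]],
    [0, [0.009, 0, 0], [0, 0, 0]],
    [0, [0.009, 0, 0], [0, 0, 0]]
  ]
}}

```text
time_s: 6.08
tcp_pos: [553.1, -13.7, 190.7]
tcp_rot: [180.0, 0.0, 76.6]
contact_force: [-2.3, -15.7, 0.7]
finger_gap: 0.007
gripper_force: 7.5
```

Emit:
{"name": "jog_arm", "arguments": {
  "rows": [
    [0, [0.003, 0, 0], [0, 0, 0]],
    [0, [0.002, 0, 0], [0, 0, 0]],
    [0, [0.002, 0, 0], [0, 0, 0]],
    [0, [0, 0, 0], [0, 0, 0]],
    [0, [0, 0, 0], [0, 0, 0]],
    [0, [0, 0, 0], [0, 0, 0]],
    [0, [0, 0, 0], [0, 0, 0]],
    [0, [0, 0, 0], [0, 0, 0]],
    [0, [0, 0, 0], [0, 0, 0]],
    [0, [0, 0, 0], [0, 0, 0]]
  ]
}}

```text
time_s: 6.92
tcp_pos: [553.4, -13.2, 190.3]
tcp_rot: [-179.9, 0.5, 76.3]
contact_force: [-8.7, -19.3, 7.4]
finger_gap: 0.006
gripper_force: 10.5
```

Catch is at its stop: the finger stopped right where expected, with about 20 N. Retreating, rising, opening and moving above the handle.

Emit:
{"name": "jog_arm", "arguments": {
  "rows": [
    [0, [-0.02, 0, 0], [0, 0, 0]],
    [0, [0, 0, -0.035], [0, 0, 0]],
    [0, [0, 0, -0.04], [0, 0, 0]],
    [0, [0, 0, -0.025], [0, 0, 0]],
    [100, [-0.019, 0.02, 0], [0, 0, 0]],
    [100, [-0.019, 0.02, 0], [0, 0, 0]],
    [100, [-0.019, 0.02, 0], [0, 0, 0]],
    [100, [-0.019, 0.02, 0], [0, 0, 0]],
    [100, [-0.019, 0.02, 0], [0, 0, 0]],
    [100, [0, 0, 0], [0, 0, 0]]
  ]
}}

```text
time_s: 7.75
tcp_pos: [626.6, -147.8, 288.9]
tcp_rot: [-179.9, 0.0, 76.2]
contact_force: [0.2, -1.9, -0.2]
finger_gap: 0.374
gripper_force: 0.0
```

```bash
python3 - <<'E'
from plant import status, vision
import cv2,pickle
s=status.read_state(); print(s["time_s"],s["tcp_pos"],s["tcp_rot"],s["finger_gap"])
d={n:vision.capture(n) for n in("wrist","scene","top")}; pickle.dump((s,d),open("w3.pkl","wb"))
import numpy as np
a=d["wrist"]["pixels"][:,:,::-1]; b=cv2.resize(d["scene"]["pixels"][150:320,240:400,::-1],None,fx=1.5,fy=1.5)
b2=cv2.resize(d["top"]["pixels"][135:275,280:440,::-1],None,fx=1.5,fy=1.5)
im=np.zeros((480,800,3),np.uint8); im[:,:560]=a[:,40:600]; im[:255,560:]=b; im[260:470,560:]=b2; cv2.imwrite("pics/w3.png",im)
E
```

```text
7.75 [ 626.58335496 -147.82223292  288.89399101] [-1.79947222e+02  4.96558930e-02  7.62263337e+01] 0.3739698683665571
```

View pics/w3.png

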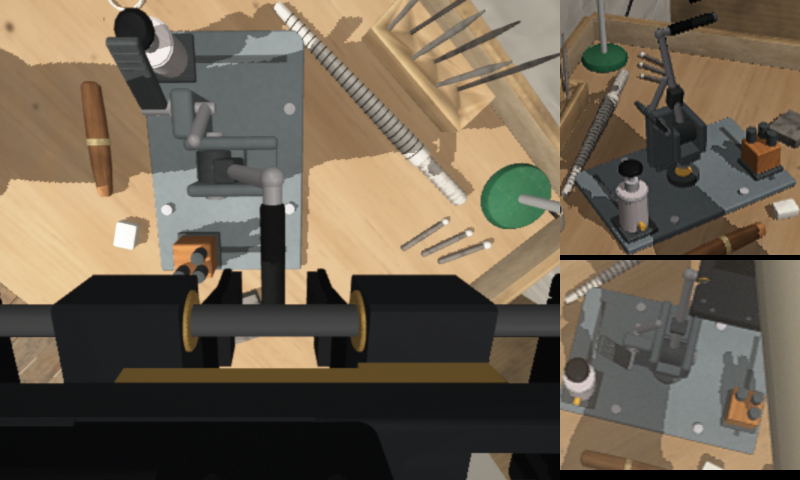

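The tab is flipped outward, and the handle is centred between the fingers (column 273). Descending and gripping.

Emit:
{"name": "jog_arm", "arguments": {
  "rows": [
    [100, [0, 0, 0], [0, 0, -0.01]],
    [100, [-0.003, 0, 0], [0, 0, 0]],
    [100, [0, 0, 0.018], [0, 0, 0]],
    [100, [0, 0, 0.018], [0, 0, 0]],
    [100, [0, 0, 0.018], [0, 0, 0]],
    [100, [0, 0, 0.016], [0, 0, 0]],
    [100, [0, 0, 0], [0, 0, 0]],
    [0, [0, 0, 0], [0, 0, 0]],
    [0, [0, 0, 0], [0, 0, 0]],
    [0, [0, 0, 0], [0, 0, 0]]
  ],
  "force": 35
}}

```text
time_s: 8.73
tcp_pos: [625.1, -145.1, 222.1]
tcp_rot: [179.9, 0.0, 77.2]
contact_force: [-0.5, -0.1, 0.1]
finger_gap: 0.855
gripper_force: 0.0
```

Emit:
{"name": "jog_arm", "arguments": {
  "rows": [
    [0, [0, 0, 0], [0, 0, 0]],
    [0, [0, 0, 0], [0, 0, 0]],
    [0, [0, 0, 0], [0, 0, 0]],
    [0, [0, 0, 0], [0, 0, 0]],
    [0, [0, 0, 0], [0, 0, 0]],
    [0, [0, 0, 0], [0, 0, 0]],
    [0, [0, 0, 0], [0, 0, 0]],
    [0, [0, 0, 0], [0, 0, 0]],
    [0, [0, 0, 0], [0, 0, 0]],
    [0, [0, 0, 0], [0, 0, 0]]
  ]
}}

```text
time_s: 9.57
tcp_pos: [625.0, -145.4, 220.8]
tcp_rot: [179.9, -0.0, 77.2]
contact_force: [3.9, -0.4, 0.8]
finger_gap: 0.168
gripper_force: 35.0
```

Emit:
{"name": "jog_arm", "arguments": {
  "rows": [
    [0, [0, -0.007, -0.0028], [0, 0, 0]],
    [0, [0, -0.0071, -0.0023], [0, 0, 0]],
    [0, [0, -0.0072, -0.0021], [0, 0, 0]],
    [0, [0, -0.0073, -0.0016], [0, 0, 0]],
    [0, [0, -0.0074, -0.0013], [0, 0, 0]],
    [0, [0, -0.0074, -0.0009], [0, 0, 0]],
    [0, [0, -0.0075, -0.0005], [0, 0, 0]],
    [0, [0, -0.0075, -0.0002], [0, 0, 0]],
    [0, [0, -0.0075, 0.0002], [0, 0, 0]],
    [0, [0, -0.0075, 0.0005], [0, 0, 0]]
  ]
}}

```text
time_s: 10.4
tcp_pos: [554.7, -128.6, 233.3]
tcp_rot: [179.7, -0.0, 77.2]
contact_force: [6.3, 0.2, 6.2]
finger_gap: 0.173
gripper_force: 35.0
```

Emit:
{"name": "jog_arm", "arguments": {
  "rows": [
    [0, [0, -0.0074, 0.0009], [0, 0, 0]],
    [0, [0, -0.0074, 0.0013], [0, 0, 0]],
    [0, [0, -0.0073, 0.0016], [0, 0, 0]],
    [0, [0, -0.0072, 0.0021], [0, 0, 0]],
    [0, [0, -0.0071, 0.0023], [0, 0, 0]],
    [0, [0, -0.007, 0.0028], [0, 0, 0]],
    [0, [0, -0.0068, 0.003], [0, 0, 0]],
    [0, [0, -0.0067, 0.0034], [0, 0, 0]],
    [0, [0, -0.0065, 0.0037], [0, 0, 0]],
    [0, [0, -0.0063, 0.0041], [0, 0, 0]]
  ]
}}

```text
time_s: 11.23
tcp_pos: [487.1, -112.7, 207.9]
tcp_rot: [179.7, -0.1, 77.2]
contact_force: [7.4, 2.9, 6.7]
finger_gap: 0.17
gripper_force: 35.0
```

Emit:
{"name": "jog_arm", "arguments": {
  "rows": [
    [0, [0, -0.0015, 0.001], [0, 0, 0]],
    [0, [0, -0.0015, 0.001], [0, 0, 0]],
    [0, [0, 0, 0], [0, 0, 0]],
    [0, [0, 0, 0], [0, 0, 0]],
    [0, [0, 0, 0], [0, 0, 0]],
    [0, [0, 0, 0], [0, 0, 0]],
    [0, [0, 0, 0], [0, 0, 0]],
    [0, [0, 0, 0], [0, 0, 0]],
    [0, [0, 0, 0], [0, 0, 0]],
    [0, [0, 0, 0], [0, 0, 0]]
  ]
}}

```text
time_s: 12.07
tcp_pos: [486.4, -112.5, 207.2]
tcp_rot: [179.4, -0.1, 77.2]
contact_force: [13.5, 0.1, 9.2]
finger_gap: 0.171
gripper_force: 35.0
```

Emit:
{"name": "jog_arm", "arguments": {
  "rows": [
    [0, [0, -0.0012, 0.0008], [0, 0, 0]],
    [0, [0, -0.0012, 0.0008], [0, 0, 0]],
    [0, [0, 0, 0], [0, 0, 0]],
    [0, [0, 0, 0], [0, 0, 0]],
    [0, [0, 0, 0], [0, 0, 0]],
    [0, [0, 0, 0], [0, 0, 0]],
    [0, [0, 0, 0], [0, 0, 0]],
    [0, [0, 0, 0], [0, 0, 0]],
    [0, [0, 0, 0], [0, 0, 0]],
    [0, [0, 0, 0], [0, 0, 0]]
  ]
}}

```text
time_s: 12.9
tcp_pos: [486.0, -112.4, 206.9]
tcp_rot: [179.1, -0.1, 77.2]
contact_force: [19.6, -2.2, 12.2]
finger_gap: 0.171
gripper_force: 35.0
```

```bash
python3 - <<'E'
from plant import status, vision
import cv2,numpy as np
d={n:vision.capture(n)["pixels"][:,:,::-1] for n in("scene","wrist")}
im=np.zeros((480,800,3),np.uint8); im[:,:560]=d["wrist"][:,40:600]; im[:255,560:]=cv2.resize(d["scene"][150:320,240:400],None,fx=1.5,fy=1.5); cv2.imwrite("pics/w4.png",im)
E
```

```text
(no output)
```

View pics/w4.png

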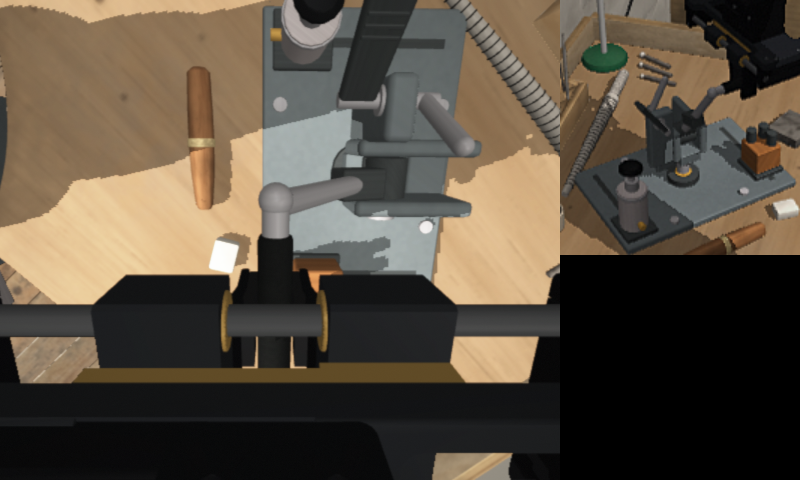

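The lever is pulled fully forward with its knob at (276,200) and still gripped. It sits on its stop: force rises with no further travel. The catch is still flipped and the bystanders in view are where they were. Handing in.

```bash
python3 -c "
from plant import job; print(job.job_done())"
```

```text
the job is handed in; nothing more can be done
None
```

I pressed the plunger to its stop and let it spring back, flipped the catch right over, then pulled the lever to its stop; the job is handed in with the gripper still holding it, at about 13 s of the 56 s allowed.

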